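Emergency lid release of a bench centrifuge

ROBOT

A 6-joint arm with a two-finger parallel gripper is mounted at the origin on a cart in front of the work surface, level with it; the furniture and walls round the work are solid. World frame = base frame: x ahead of the robot, y to its left, z up, the work surface at z = 0. Lengths are in m, angles in rad, forces in N, time in s.
With the tool pointing down it reaches from about 0.225 to 0.875 m from the base axis. Payload 3.4 kg.
Tool frame: the origin (TCP) lies between the finger pads; the fingertips stand 8 mm ahead of it and the grasp point (between the pads) lies 11 mm behind it (bot.tcp_to_tips is the z of the fingertips in the tool frame, in m); z points along the fingers, y is the line along which they close (so a half turn about z gives the same grasp; the last joint's range is limited). The gripper opens to 85 mm and grips with 20 to 120 N. Pads are 22 mm wide; open, the fingers measure 114 mm over their backs; the gripper's body (76 mm by 85 mm) begins 54 mm behind the grasp point. The pads swing forward as they close: fully open they stand 13 mm farther back than shut.
Start: joints at [1.15, 0.276, 1.505, -0, 1.361, -0.121], TCP at [0.17, 0.549, 0.239] pointing down, gripper open.
Joint ranges: [-2.89, 2.89], [-0.75, 2.08], [0.22, 2.7], [-1.18, 4.32], [0.11, 2.71], [-2.7, 2.7]. Speed limits (rad/s): [2.57, 2.57, 3.14, 3.14, 3.14, 3.14].

INTERFACE

Orientations are given as a unit quaternion [x, y, z, w].
In Python, from rig import state, viewer, job_done, nets, bot gives the robot as it stands.
- The arm moves only by the tool step_arm, never from a script. Its argument "moves" is a list of rows, each a list of 7 numbers: the shift along the tool's x, y, z in cm, then the turn, a rotation vector about the tool's x, y, z in degrees, then the opening, from -1 (shut) to 1 (fully open). A call has 1 to 20 rows; each row is the pose to reach, as a shift and turn from the pose commanded when the call began, along the tool's axes at that moment; what a row does not reach only later rows make up. A row lasts 1/12 s, in which the tool goes at most 41.7 mm and 7.16 degrees, less where a joint would pass 70% of its speed; a pose out of reach is approached as far as the arm can. A call with a gripper value outside its range is refused whole. The fingers move at their own pace and stop on an object; "newtons" is the grip in N (left out, the last holds). Time passes only in rows, so rows that repeat a pose let the fingers close. It gives the time, the measured TCP pose, the force, the opening and the grip force at its end, in the units of the state.
- state(): the state, without advancing time (a new reading comes with each control period).
- viewer.capture(name): name is "side" or "top" or "wrist"; returns the picture (400x640x3 uint8, red, green, blue); there is no depth.
- viewer.camera_model(name): a dict with "vertical_fov" (degrees; the focal length in pixels is half the picture's height over the tangent of half this angle, whatever the lens; pixels are square), "cx", "cy" (the principal point, pixels), "cam_to_world" (4x4, takes a point from camera to world coordinates); the wrist camera has in their place "mount" (4x4, takes a point from camera to tool coordinates, whose origin is the TCP and whose axes are the flange's). Camera axes: x right, y up, looking along -z (the intrinsics and any distortion apply to the point x, -y, -z); pixel columns grow to the right and rows downward; lengths in m; the calibration is good to about 2 mm. A picture is of the moment at which its call begins: read the wrist's pose just before it. camera_model takes no time and is no camera call.
- job_done(): hands the job in; it is judged then, once.
Trained networks look in the newest picture that a camera, given by its name, has taken for a name from the list of things; names that differ only in an ending like _2 or _b are one class to them, and where a whole thing is asked for, a point or a joint stands for the part that bears it (a point fixed in the world has none). Each returns a list of dicts, best first, with "p" (0 to 1); they miss things now and then, are a little off and sometimes report something else, mostly with a low value. They report only what shows in the picture. A call takes as long as a camera call. They do not tell look-alikes from the thing itself.
- nets.masks_of(camera, label): "region" (400x640 bool, what is visible of it) and "xy" ([column, row] in pixels, amid what is visible of it).
- nets.tip_of(camera, label): "xy" ([column, row] in pixels: a listed point, or the origin of a listed thing).
The state is a dict: "time": time; "joint_positions": joint angles; "joint_vel": joint speeds; "joint_efforts": joint torques, N m; "position": TCP position; "orientation": TCP orientation; "force": force on the tool from outside, world axes, zero at the start; "torque": the same for the moment, N m; "grip_width": finger opening in m; "gripper_force": force on a finger pad.
Only numpy, scipy, OpenCV 4.12 (cv2) and the standard library are available. Lean on these libraries where they do the work, as an engineer would, in place of code of your own. Each camera call takes 0.05 s, during which the arm holds its last target. There are 200 camera calls.

TASK

A power cut has left the lid of the small white centrifuge locked. Take the yellow-handled release key out of the wooden test-tube rack, put its tip down the steel-ringed hole in the sloping front panel and press the sprung red release under it fully home, firmly but without forcing it, until the lid springs ajar; then draw the key out so that the release comes back up. Hang the key upright in the rack again, its shoulder down on the top board, and lift the lid until it stands fully open on its stop, leaving the tubes, beaker and bottle standing where they are.

Things in the scene. Friction and masses are not known exactly. Their poses are not given: they have to be found in the camera images.
- minifuge: small white bench centrifuge (not the big grey one at far right), fixed; 220 deep (x), 190 wide (y), 110 high. Origin: centre of underside; x from its front to its rear hinge, y to its left, z up. Its front faces the robot, within 0.25 rad. Sloping panel from x=-110, z=40 mm up to x=-50, z=80 mm; behind it the deck, z=80, under the 26 mm thick lid (front at x=-62).
- release_mouth (a point): centre of the mouth of the release hole: a steel collar 27 mm wide, 2 mm proud of the panel, at machine y=-55 mm. z: the hole's axis, out of the panel (up and towards the robot, 33.7 degrees off vertical); x up the slope, y to machine's left. Hole straight, 19 mm wide; the flat face of the red release (15.6 mm wide) lies 12 to 20 mm below this point when up: each machine's is set differently.
- release (a joint): the red sprung release in the hole, m: 0 = up, 0.009 = fully down on a firm rubber stop (which gives 1 mm for 12 N). Its spring takes 5 N to start and 12 N fully down, plus 1 to 3 N of latch friction. It unlatches the lid in the last part of its travel. Too deep and narrow for fingers.
- lid (a joint): the lid's angle, rad: 0 = shut and latched (cannot be raised); about 0.4 = ajar, lifted and held there by a spring leaf once unlatched; 1.45 = fully open on its stop. Lifted past about 0.9 to 1.0 it is carried on to its stop by a weak strut and stays there; let go earlier it sinks back ajar. Damped; lifting it at the tab takes 1 to 2 N.
- lid_tab (a point): middle of the grey pull tab at the lid's front, 44 mm wide (y), 12 mm thick, sticking out 32 mm in front of the lid (this point lies 14 mm behind its front edge, 18 mm in front of the lid); moves with the lid. It is 175 mm in front of the hinge axis and 9 mm above it when shut. x: from the tab to the hinge, y: along the hinge axis, z: square to the lid.
- lid_hinge (a point): middle of the lid's hinge axis, at the rear of the centrifuge 84 mm above the bench; the axis runs along its y.
- release_key: release key, 144 mm long, about 90 g: yellow round handle 27 mm thick (z=74 to 144 mm), flat shoulder at z=74, below it a steel ferrule 14 mm thick (z=62 to 74, tapering to z=54), then a steel shank 8 mm thick. Origin: centre of the flat tip; z from the tip to the handle. At the start it hangs upright in a rack hole, shoulder on the top board, tip 22 mm above the bench.
- tube_rack: wooden test-tube rack, fixed, at the robot's left front, long side running away from it: 68 (x) by 251 (y) by 97 mm. Origin: centre of underside. Six square holes 18 mm wide in the top board (upper face at 96 mm, 8 thick) and in the middle board (upper face at 60, 8 thick), at x=0, y=-90, -54, -18, 18, 54, 90 mm; closed bottom board 9 mm thick.
- tube_blue: test tube with a blue filling in the rack, 18 mm in diameter, 150 mm long; origin: bottom centre, z up the tube. Leave it standing.
- tube_pink: test tube with a pink filling in the rack, 18 mm in diameter, 125 mm long; origin: bottom centre, z up the tube. Leave it standing.
- beaker_100: empty glass beaker, 57 mm in diameter, 71 mm high, standing between the rack and the centrifuge; origin: centre of its underside. Leave it.
- bottle_amber: amber glass bottle with a black cap, 58 mm in diameter, 127 mm high, standing to the right in front of the centrifuge; origin: centre of its underside. Leave it.
Mind the look-alikes: they are no part of the job. Leave any green look-alike of the release_key alone.

How it is judged:
By the outcome, as a careful person would: the job done as asked, in the order asked, and still so for the second after the job is handed in, with the robot touching nothing.
It also fails if it takes over 58 s, if anything falls off the work surface, if the arm or the gripper's body presses on something with over 40 N, if the wrist force passes 120 N, or if a joint passes its speed limit or range.

## Working session

There is one attempt and no reset: what is moved stays moved. The work goes in short steps, Python scripts to look and compute and a tool call to move; the robot and the scene stay as the last step left them, time stands still between calls to the robot, and variables do not carry over. Pictures are saved under pics/ and viewed, at most 13 in all, crops included, and the job is handed in when it is done.

Besides the shell and the picture viewer there is one more tool, called after "Request:" by a JSON object that holds its "name" and its "arguments", one argument or row to a line. step_arm: Moves the arm, as the interface text tells. Its arguments: {"type":"object","properties":{"moves":{"type":"array","items":{"type":"array","items":{"type":"number"}}},"newtons":{"type":"number"}},"required":["moves"]}

```bash
mkdir -p pics; ls; cat > h.py <<'E'
import numpy as np, cv2
from rig import state, viewer, job_done, nets, bot
from scipy.spatial.transform import Rotation as R
def cam(name,s=None):
    m=viewer.camera_model(name); f=200/np.tan(np.radians(m['vertical_fov'])/2)
    if 'mount' in m:
        s=s or state(); T=np.eye(4);T[:3,:3]=R.from_quat(s['orientation']).as_matrix();T[:3,3]=s['position'];T=T@np.array(m['mount'])
    else: T=np.array(m['cam_to_world'])
    return m,f,T
def ray(c,px):
    m,f,T=c; d=np.array([(px[0]-m['cx'])/f,-(px[1]-m['cy'])/f,-1.]); d=T[:3,:3]@d
    return T[:3,3],d/np.linalg.norm(d)
def proj(c,p):
    m,f,T=c; q=T[:3,:3].T@(np.asarray(p,float)-T[:3,3]); return np.array([m['cx']+f*q[0]/-q[2],m['cy']-f*q[1]/-q[2]])
def atz(c,px,z):
    o,d=ray(c,px); return o+d*(z-o[2])/d[2]
def tri(obs):
    A=np.zeros((3,3));b=np.zeros(3);rs=[ray(c,p) for c,p in obs]
    for o,d in rs: P=np.eye(3)-np.outer(d,d);A+=P;b+=P@o
    x=np.linalg.solve(A,b); return x,[float(np.linalg.norm((np.eye(3)-np.outer(d,d))@(x-o))*1000) for o,d in rs]
def snap(name,fn=None):
    s=state(); im=viewer.capture(name)
    if fn: cv2.imwrite('pics/'+fn,im[:,:,::-1])
    return im,cam(name,s)
E
python3 - <<'E'
from h import *
np.set_printoptions(precision=4,suppress=True)
for n in ['side','top','wrist']:
    im,c=snap(n,n+'0.png'); print(n,{k:v for k,v in c[0].items()},c[1])
    for l in ['release_key','release_mouth','lid_tab','lid_hinge','tube_rack','minifuge','tube_blue','tube_pink','beaker_100','bottle_amber']:
        print(l,[(np.round(d['xy'],1).tolist(),round(d['p'],2)) for d in nets.tip_of(n,l)][:4])
print(state())
E
```

```text
pics
side {'vertical_fov': 45.94786257517781, 'cx': 321.2914181760889, 'cy': 207.0176544629858, 'cam_to_world': array([[-0.9964,  0.0389, -0.0755,  0.4888],
       [-0.0839, -0.5905,  0.8027,  1.0566],
       [-0.0134,  0.8061,  0.5916,  0.7704],
       [ 0.    ,  0.    ,  0.    ,  1.    ]])} 471.76714661103495
release_key [([302.8, 296.5], 0.79)]
release_mouth []
lid_tab [([338.2, 180.0], 0.69)]
lid_hinge [([269.2, 180.8], 0.61), ([391.6, 257.5], 0.28)]
tube_rack [([348.2, 291.7], 0.6)]
minifuge [([308.7, 202.3], 0.73), ([349.3, 291.4], 0.71)]
tube_blue []
tube_pink []
beaker_100 [([393.6, 257.9], 0.82)]
bottle_amber [([394.2, 163.9], 0.89)]
top {'vertical_fov': 50.5443392134509, 'cx': 318.83204337000507, 'cy': 197.73266394616786, 'cam_to_world': array([[-0.0234,  0.9873, -0.1572,  0.3518],
       [-0.9997, -0.0213,  0.0148,  0.0896],
       [ 0.0113,  0.1575,  0.9875,  1.3647],
       [ 0.    ,  0.    ,  0.    ,  1.    ]])} 423.63573460480666
release_key [([238.1, 221.6], 0.47), ([234.5, 224.6], 0.4)]
release_mouth [([356.9, 200.5], 0.59)]
lid_tab [([337.5, 195.2], 0.78)]
lid_hinge
[... 483 characters left out ...]
 0.    ,  0.    ,  0.    ,  1.    ]])} 276.8683738067096
release_key []
release_mouth []
lid_tab []
lid_hinge []
tube_rack []
minifuge []
tube_blue []
tube_pink []
beaker_100 []
bottle_amber []
{'time': 1.65, 'joint_positions': array([ 1.15  ,  0.2759,  1.5049, -0.    ,  1.3607, -0.121 ]), 'joint_vel': array([-0.0002,  0.0014,  0.0012,  0.0001,  0.0033,  0.0025]), 'joint_efforts': array([  0.0001, -41.6659, -24.6089,  -0.0006,   0.0004,  -0.    ]), 'position': array([0.1698, 0.5494, 0.2393]), 'orientation': array([0.1494, 0.9888, 0.    , 0.    ]), 'force': array([-0.1904, -0.8282, -0.1803]), 'torque': array([-0.0021, -0.0231,  0.0036]), 'gripper_force': 0.0, 'grip_width': 0.0855296198956914}
```

View pics/side0.png

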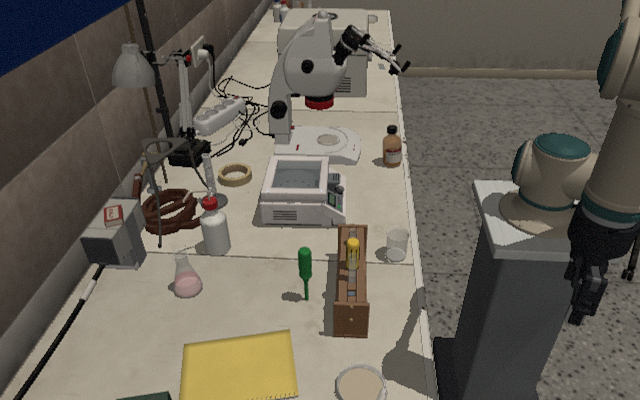

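View pics/top0.png

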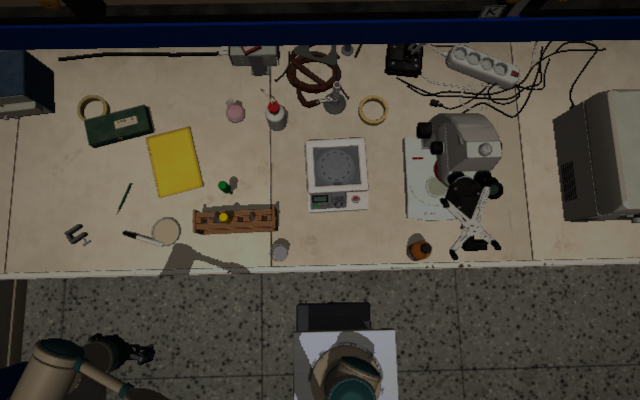

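```bash
python3 - <<'E'
from h import *
np.set_printoptions(precision=4,suppress=True)
T=cv2.imread('pics/top0.png');S=cv2.imread('pics/side0.png');t=cam('top');s=cam('side')
for n,I,c,b in [('top',T,t,(205,205,250,235)),('side',S,s,(335,230,370,280))]:
    h=cv2.cvtColor(I,cv2.COLOR_BGR2HSV); m=cv2.inRange(h,(20,150,90),(34,255,255));M=np.zeros_like(m);M[b[1]:b[3],b[0]:b[2]]=m[b[1]:b[3],b[0]:b[2]]
    y,x=np.nonzero(M);print(n,x.min(),x.max(),y.min(),y.max(),x.mean(),y.mean(),len(x))
    if n=='side':sp=(x.mean(),y.mean())
    else: tp=(x.mean(),y.mean())
print(tri([(t,tp),(s,sp)]),atz(t,tp,.155))
print('mouth',atz(t,(356.9,200.5),.062),'tab',tri([(t,(337.5,195.2)),(s,(338.2,180))]),'hinge',tri([(t,(337,142.2)),(s,(269.2,180.8))]))
print('fuge',atz(t,(335.9,181.3),0),atz(s,(308.7,202.3),0),'rack',atz(t,(239.4,223.3),0),'beak',atz(t,(277.8,253.2),0),atz(s,(393.6,257.9),0),'bottle',atz(t,(417.4,254.2),0))
def big(I,x0,y0,x1,y1): return cv2.resize(I[y0:y1,x0:x1],(400,300),interpolation=cv2.INTER_CUBIC)
cv2.imwrite('pics/c.png',np.vstack([np.hstack([big(T,185,190,289,268),big(S,310,220,430,310)]),np.hstack([big(T,295,130,383,218),big(S,255,140,375,230)])]))
E
```

```text
top 219 227 213 221 222.8 216.63333333333333 60
side 346 359 238 267 353.0052631578947 247.6157894736842 190
(array([0.4948, 0.3485, 0.1519]), [1.0954043906668038, 1.0954043906666766]) [0.4955 0.3477 0.155 ]
mouth [ 0.5479 -0.0483  0.062 ] tab (array([0.5506, 0.0143, 0.0947]), [9.802578866471844, 9.802578866471624]) hinge (array([0.7291, 0.0092, 0.0798]), [2.396404960913698, 2.3964049609136726])
fuge [0.6225 0.0118 0.    ] [ 0.6242 -0.0087  0.    ] rack [0.4911 0.3272 0.    ] beak [0.3926 0.2043 0.    ] [0.3967 0.2055 0.    ] bottle [ 0.3791 -0.2422  0.    ]
```

View pics/c.png

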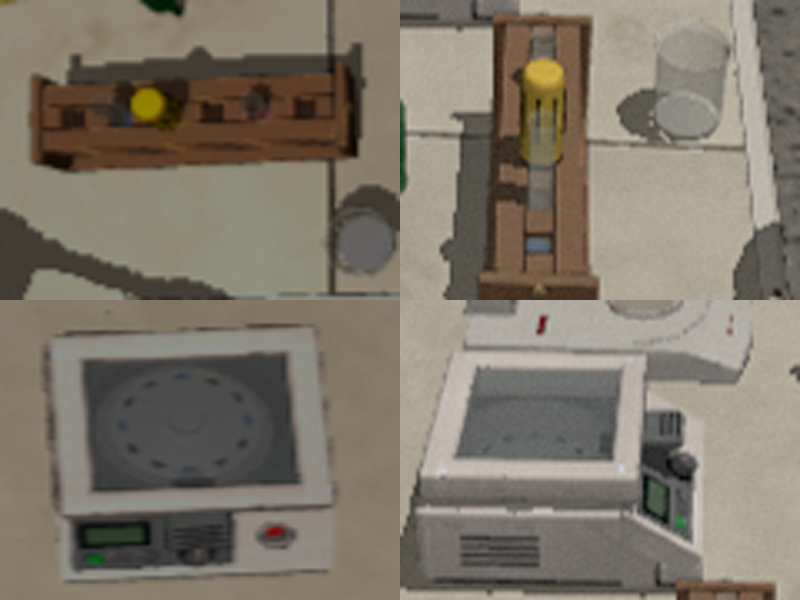

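The key (yellow, top view (224,217)) hangs in the rack hole second-neighbour to the blue tube; the green one at (225,187) is the look-alike. Red release is at about (356,200) in the top view. I'll move over the key with the fingers closing across the rack.

Request:
{"name": "step_arm", "arguments": {
  "moves": [
    [-37,-9.6,-4,0,0,72.8,1],
    [-37,-9.6,-4,0,0,72.8,1],
    [-37,-9.6,-4,0,0,72.8,1],
    [-37,-9.6,-4,0,0,72.8,1],
    [-37,-9.6,-4,0,0,72.8,1],
    [-37,-9.6,-4,0,0,72.8,1],
    [-37,-9.6,-4,0,0,72.8,1],
    [-37,-9.6,-4,0,0,72.8,1],
    [-37,-9.6,-4,0,0,72.8,1],
    [-37,-9.6,-4,0,0,72.8,1],
    [-37,-9.6,-4,0,0,72.8,1],
    [-37,-9.6,-4,0,0,72.8,1],
    [-37,-9.6,-4,0,0,72.8,1],
    [-37,-9.6,-4,0,0,72.8,1]
  ],
  "newtons": 40
}}

```text
time: 2.82
position: [0.4934, 0.3493, 0.2793]
orientation: [0.706, 0.709, -0.0, -0.0]
force: [-0.7, 0.3, 0.4]
grip_width: 0.0851
gripper_force: 0.0
```

```bash
python3 - <<'E'
from h import *
np.set_printoptions(precision=4,suppress=True)
im,c=snap('wrist','w1.png'); s=state(); print(s['position'],s['orientation'],s['joint_positions'],s['time'])
print(R.from_quat(s['orientation']).as_matrix(),[a for a in dir(bot) if a[0]!='_'])
for l,z in [('release_key',.022),('tube_rack',0)]:
    print(l,[(np.round(d['xy'],1),round(d['p'],2),atz(c,d['xy'],z)) for d in nets.tip_of('wrist',l)])
h=cv2.cvtColor(im,cv2.COLOR_RGB2HSV); m=cv2.inRange(h,(20,150,60),(34,255,255))
n,_,st,ce=cv2.connectedComponentsWithStats(m)
for i in range(1,n):
    if st[i,4]>100: print(st[i],ce[i])
print('pred top',proj(c,(.4955,.348,.166)),'sh',proj(c,(.4955,.348,.096)))
E
```

```text
[0.4935 0.3494 0.2794] [ 0.7057  0.7085 -0.0001 -0.0003] [0.5007 0.3027 1.3677 0.0005 1.4715 0.4968] 2.8667
[[-0.0038  1.     -0.0005]
 [ 1.      0.0038  0.0003]
 [ 0.0003 -0.0005 -1.    ]] ['IKError', 'tcp_to_tips']
release_key [(array([328.6, 166.3]), 0.96, array([0.5025, 0.3471, 0.022 ])), (array([385. , 159.1]), 0.63, array([0.5828, 0.3579, 0.022 ]))]
tube_rack [(array([325.5, 177.5]), 0.59, array([0.4985, 0.325 , 0.    ]))]
[313 174  24  38 621] [324.3671 195.1079]
pred top [324.3663 197.0241] sh [323.9863 178.5193]
```

View pics/w1.png

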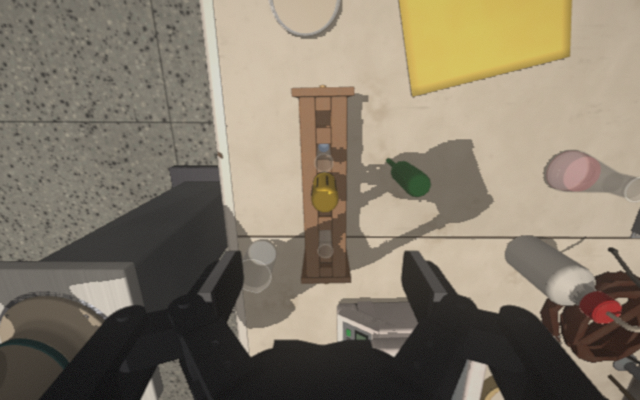

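Picture shows the yellow key at (324,195), exactly where predicted; green look-alike at (410,178) lies clear to the right. Descend with fingers part-closed and grip.

Request:
{"name": "step_arm", "arguments": {
  "moves": [
    [-0.15,0.2,3,0,0,0,0.2],
    [-0.15,0.2,6,0,0,0,0.2],
    [-0.15,0.2,9,0,0,0,0.2],
    [-0.15,0.2,12,0,0,0,0.2],
    [-0.15,0.2,14,0,0,0,0.2],
    [-0.15,0.2,15.2,0,0,0,0.2],
    [-0.15,0.2,15.8,0,0,0,0.2],
    [-0.15,0.2,15.8,0,0,0,0.2],
    [-0.15,0.2,15.8,0,0,0,0.2]
  ]
}}

```text
time: 3.72
position: [0.4971, 0.3475, 0.1219]
orientation: [0.707, 0.708, 0.0, 0.0]
force: [0.4, 0.3, -0.2]
grip_width: 0.0508
gripper_force: 0.0
```

Request:
{"name": "step_arm", "arguments": {
  "moves": [
    [0,0,0,0,0,0,-0.6],
    [0,0,0,0,0,0,-0.6],
    [0,0,0,0,0,0,-0.6],
    [0,0,0,0,0,0,-1],
    [0,0,0,0,0,0,-1],
    [0,0,0,0,0,0,-1]
  ],
  "newtons": 70
}}

```text
time: 4.22
position: [0.4977, 0.3474, 0.1229]
orientation: [0.707, 0.707, 0.001, 0.0]
force: [-0.2, -0.5, 5.9]
grip_width: 0.0257
gripper_force: 68.7
```

Request:
{"name": "step_arm", "arguments": {
  "moves": [
    [0,0,-2,0,0,0,-1],
    [0,0,-5,0,0,0,-1],
    [0,0,-9,0,0,0,-1],
    [0,0,-13,0,0,0,-1],
    [0,0,-17,0,0,0,-1],
    [0,0,-17,0,0,0,-1]
  ]
}}

```text
time: 4.72
position: [0.5004, 0.3486, 0.3006]
orientation: [0.707, 0.707, 0.008, 0.002]
force: [0.7, 0.4, 0.2]
grip_width: 0.0257
gripper_force: 68.9
```

Request:
{"name": "step_arm", "arguments": {
  "moves": [
    [-3,-0.3,0,0,0,-7,-1],
    [-6,-0.6,0,0,0,-14,-1],
    [-9,-1,0,0,0,-21,-1],
    [-12,-1.3,0,0,0,-28,-1],
    [-15,-1.6,0,0,0,-35,-1],
    [-18,-2,0,0,0,-42,-1],
    [-21,-2.3,0,0,0,-49,-1],
    [-24,-2.6,0,0,0,-56,-1],
    [-27,-3,0,0,0,-63,-1],
    [-30,-3.3,0,0,0,-70,-1],
    [-32,-3.5,0,0,0,-77,-1],
    [-34,-3.8,0,0,0,-84,-1],
    [-34.7,-3.8,0,0,0,-90,-1],
    [-34.7,-3.8,0,0,0,-90,-1],
    [-34.7,-3.8,0,0,0,-90,-1]
  ]
}}

```text
time: 5.97
position: [0.4589, -0.0003, 0.291]
orientation: [0.002, 1.0, 0.0, -0.0]
force: [0.3, 0.3, -0.5]
grip_width: 0.0259
gripper_force: 68.9
```

```bash
cat > look.py <<'E'
from h import *
import sys
np.set_printoptions(precision=4,suppress=True)
def look(tag,cams=('wrist','side','top'),labels=('release_mouth','lid_tab','lid_hinge','minifuge','release_key')):
    s=state(); T=np.eye(4);T[:3,:3]=R.from_quat(s['orientation']).as_matrix();T[:3,3]=s['position']
    print(s['position'],s['orientation'],s['joint_positions'],s['time'],s['force'])
    out={}
    for n in cams:
        im,c=snap(n,f'{n}_{tag}.png')
        for l in labels:
            r=nets.tip_of(n,l)
            if r: out[n,l]=(c,r[0]['xy']); print(n,l,[(np.round(d['xy'],1).tolist(),round(d['p'],2)) for d in r][:3])
    import pickle; pickle.dump((s,out),open(f'{tag}.pkl','wb'))
    return T,out
E
python3 - <<'E'
from look import *
T,o=look('a')
c=o['wrist','release_mouth'][0] if ('wrist','release_mouth') in o else cam('wrist')
print('tip nominal wrist/side/top',[proj(cam(n),(T@[0,0,.101,1])[:3]) for n in ('wrist','side','top')])
for l in ('release_mouth','lid_tab','lid_hinge','minifuge'):
    ob=[o[n,l] for n in ('wrist','side','top') if (n,l) in o]
    if len(ob)>1: print(l,tri(ob))
E
```

```text
[ 0.4589 -0.0003  0.291 ] [ 0.0018  1.      0.0003 -0.0001] [-0.1528  0.0712  1.6366  0.0006  1.434  -1.7201] 5.9667 [ 0.2649  0.2613 -0.4927]
wrist release_mouth [([291.0, 231.2], 0.41)]
wrist lid_tab [([328.5, 244.1], 0.85)]
wrist lid_hinge [([333.2, 337.6], 0.95)]
wrist minifuge [([324.6, 201.9], 0.33)]
wrist release_key [([321.6, 206.7], 0.95), ([529.4, 236.2], 0.73)]
side lid_tab [([336.2, 178.1], 0.93)]
side lid_hinge [([270.6, 178.1], 0.56)]
side minifuge [([303.6, 203.7], 0.87)]
side release_key [([303.7, 301.0], 0.87), ([371.7, 144.6], 0.6)]
top minifuge [([337.0, 181.7], 0.7), ([415.2, 254.4], 0.34), ([241.8, 221.1], 0.18)]
top release_key [([233.1, 191.0], 0.41)]
tip nominal wrist/side/top [array([322.6263, 200.2936]), array([371.3479, 145.5494]), array([345.4489, 225.5353])]
lid_tab (array([0.5491, 0.0083, 0.0963]), [2.8952704446018824, 2.8952704446017186])
lid_hinge (array([0.7194, 0.0151, 0.0897]), [2.444684026940831, 2.4446840269407715])
minifuge (array([ 0.601 ,  0.0021, -0.0196]), [63.90856656697605, 41.46620196803718, 24.024841894602176])
```

View pics/wrist_a.png

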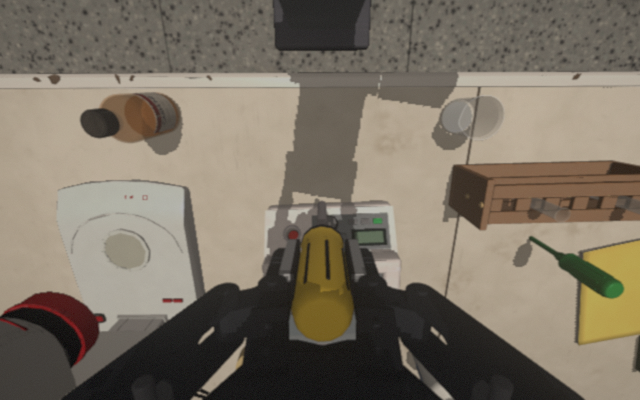

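```bash
cat > fit.py <<'E'
from look import *
import pickle
from scipy.optimize import least_squares
P={'lid_tab':(-.080,0,.093),'lid_hinge':(.095,0,.084),'release_mouth':(-.0811,-.055,.0617)}
a=np.arctan2(40,60)
nm=np.array([-np.sin(a),0,np.cos(a)]);um=np.array([np.cos(a),0,np.sin(a)])
def M(q,p): return R.from_euler('z',q[2]).apply(p)+[q[0],q[1],0]
def fit(obs):  # obs: (label,cam,xy)
    def res(q):
        r=[]
        for l,c,xy in obs:
            p=M(q,P[l]); d=np.linalg.norm(p-c[2][:3,3]); r+=list((proj(c,p)-xy)*d/c[1]*1000)
        return r
    f=least_squares(res,[.62,.01,.03],loss='soft_l1',f_scale=2.)
    r=np.array(res(f.x)).reshape(-1,2)
    for (l,c,xy),e in zip(obs,r): print(l,xy,'res mm',e.round(1))
    return f.x
def goal(q,h,tipoff=(0,0,.101)):
    "tool pose with tip h above the mouth along the hole axis"
    Rz=R.from_euler('z',q[2]).as_matrix(); z=-Rz@nm; x=-Rz@um; y=np.cross(z,x); G=np.stack([x,y,z],1)
    return M(q,P['release_mouth'])-z*h-G@np.array(tipoff),G
def delta(p,G,s=None):
    s=s or state(); A=R.from_quat(s['orientation']); return A.inv().apply(p-s['position'])*100,(A.inv()*R.from_matrix(G)).as_rotvec(degrees=True)
E
python3 - <<'E'
from fit import *
s,o=pickle.load(open('a.pkl','rb'))
t=cam('top');sd=cam('side')
obs=[(l,*o[n,l]) for (n,l) in o if l in P]+[('release_mouth',t,[356.9,200.5]),('lid_tab',t,[337.5,195.2]),('lid_hinge',t,[337,142.2]),('lid_tab',sd,[338.2,180]),('lid_hinge',sd,[269.2,180.8])]
q=fit(obs);print(q,M(q,P['release_mouth']))
p,G=goal(q,.045);print(p,delta(p,G))
E
```

```text
release_mouth [291.0, 231.2] res mm [-0.4 -0.5]
lid_tab [328.5, 244.1] res mm [ 1.2 -4.4]
lid_hinge [333.2, 337.6] res mm [-4.2  2. ]
lid_tab [336.2, 178.1] res mm [-2.5  1.5]
lid_hinge [270.6, 178.1] res mm [-2.  5.]
release_mouth [356.9, 200.5] res mm [-2.2 -1.1]
lid_tab [337.5, 195.2] res mm [ 5.  11.5]
lid_hinge [337, 142.2] res mm [-2.7  6.1]
lid_tab [338.2, 180] res mm [-7.8 -3.5]
lid_hinge [269.2, 180.8] res mm [ 1.7 -2.3]
[0.6291 0.0105 0.0193] [ 0.5491 -0.0461  0.0617]
[ 0.4681 -0.0477  0.1832] (array([-0.8962, -4.7516, 10.8111]), array([ -0.3159, -33.6862,  -1.0592]))
```

Request:
{"name": "step_arm", "arguments": {
  "moves": [
    [0,-1,1.5,0,-6.7,0,-1],
    [-0.1,-2,3,0,-13.4,-0.3,-1],
    [-0.3,-3,5,0,-20,-0.6,-1],
    [-0.6,-4,7,-0.1,-26.8,-0.8,-1],
    [-0.8,-4.8,9,-0.3,-33.7,-1.1,-1],
    [-0.9,-4.8,10.4,-0.3,-33.7,-1.1,-1],
    [-0.9,-4.8,10.8,-0.3,-33.7,-1.1,-1],
    [-0.9,-4.8,10.8,-0.3,-33.7,-1.1,-1],
    [-0.9,-4.8,10.8,-0.3,-33.7,-1.1,-1]
  ]
}}

```text
time: 7.62
position: [0.4695, -0.0486, 0.1845]
orientation: [-0.01, 0.957, 0.002, 0.29]
force: [-0.1, -0.1, -0.2]
grip_width: 0.0257
gripper_force: 69.1
```

```bash
python3 - <<'E'
from fit import *
T,o=look('b')
print('tip nominal wrist/side/top',[proj(cam(n),(T@[0,0,.101,1])[:3]) for n in ('wrist','side','top')])
obs=[]
for g in 'ab':
    s,o=pickle.load(open(g+'.pkl','rb')); obs+=[(l,*o[k]) for k in o for l in [k[1]] if l in P]
t=cam('top');obs+=[('release_mouth',t,[356.9,200.5])]
q=fit(obs);print(q,M(q,P['release_mouth']))
print('mouth tri',tri([(c,xy) for l,c,xy in obs if l=='release_mouth']))
I=cv2.imread('pics/wrist_b.png')[100:300,200:440];J=cv2.imread('pics/side_b.png')[110:230,250:394]
cv2.imwrite('pics/cb.png',np.hstack([cv2.resize(I,(480,400),interpolation=cv2.INTER_CUBIC),cv2.resize(J,(320,267),interpolation=cv2.INTER_CUBIC).repeat(1,0)[:400] if 0 else cv2.copyMakeBorder(cv2.resize(J,(320,267)),0,133,0,0,0)]))
E
```

```text
[ 0.4695 -0.0486  0.1845] [-0.0097  0.9569  0.0025  0.2904] [-0.4441 -0.0787  2.2369  0.5373  0.5061 -2.446 ] 7.6167 [-0.0762 -0.1493 -0.2366]
wrist release_mouth [([325.0, 184.8], 0.63)]
wrist lid_tab [([379.3, 213.2], 0.83)]
wrist minifuge [([361.9, 189.4], 0.76)]
wrist release_key [([321.6, 202.9], 0.83)]
side lid_tab [([337.8, 180.8], 0.63), ([389.4, 167.5], 0.26)]
side lid_hinge [([271.5, 181.3], 0.67)]
side minifuge [([304.2, 204.9], 0.68)]
side release_key [([346.2, 164.6], 0.79), ([305.8, 299.7], 0.64)]
top release_mouth [([352.5, 199.8], 0.4)]
top lid_tab [([337.8, 200.1], 0.7)]
top lid_hinge [([333.1, 141.0], 0.84)]
top minifuge [([336.9, 180.8], 0.62)]
top release_key [([222.3, 222.6], 0.61), ([231.5, 191.7], 0.5), ([358.4, 205.7], 0.47)]
tip nominal wrist/side/top [array([322.1148, 202.7107]), array([345.125 , 165.4105]), array([358.2115, 205.8825])]
release_mouth [291.0, 231.2] res mm [ 0.2 -0.9]
lid_tab [328.5, 244.1] res mm [ 1.9 -6.1]
lid_hinge [333.2, 337.6] res mm [1.4 0.2]
lid_tab [336.2, 178.1] res mm [-0.8  2. ]
lid_hinge [270.6, 178.1] res mm [-1.   7.8]
release_mouth [325.0, 184.8] res mm [-0.9 -0.3]
lid_tab [379.3, 213.2] res mm [ 1.  -4.6]
lid_tab [337.8, 180.8] res mm [-5.  -5.2]
lid_hinge [271.5, 181.3] res mm [-3.4 -0.8]
release_mouth [352.5, 199.8] res mm [10.9  1.6]
lid_tab [337.8, 200.1] res mm [ 3.5 -1.7]
lid_hinge [333.1, 141.0] res mm [ 4.7 11.9]
release_mouth [356.9, 200.5] res mm [-2.9 -0.6]
[0.6272 0.0131 0.044 ] [ 0.5486 -0.0454  0.0617]
mouth tri (array([ 0.5493, -0.0433,  0.0616]), [2.394166186770724, 1.2108220652052895, 8.669932421042548, 5.188637781507702])
```

View pics/cb.png

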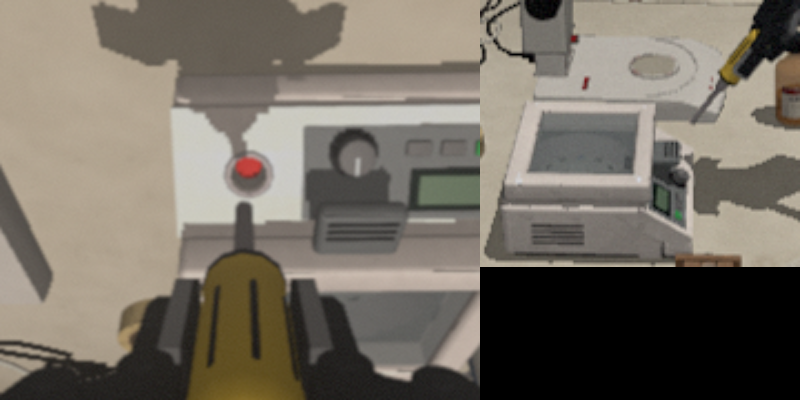

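```bash
python3 - <<'E'
from fit import *
s,o=pickle.load(open('b.pkl','rb'))
c=cam('wrist',s); q=np.array([.6272,.0131,.044])
I=cv2.imread('pics/wrist_b.png')
h=cv2.cvtColor(I,cv2.COLOR_BGR2HSV);m=cv2.inRange(h,(0,120,80),(8,255,255))|cv2.inRange(h,(172,120,80),(180,255,255))
n,_,st,ce=cv2.connectedComponentsWithStats(m)
for i in range(1,n):
    if st[i,4]>30 and 290<ce[i][0]<360: print('red',st[i],ce[i])
Rz=R.from_euler('z',q[2]).as_matrix(); mw=M(q,P['release_mouth'])
# project collar ring for candidate offsets and score gradient
g=cv2.GaussianBlur(cv2.cvtColor(I,cv2.COLOR_BGR2GRAY).astype(np.float32),(0,0),.7)
th=np.linspace(0,2*np.pi,72,endpoint=False)
def ring(off,r): return np.array([proj(c,mw+Rz@(um*(off[0]+r*np.cos(t))+np.array([0,1,0])*(off[1]+r*np.sin(t)))) for t in th]).astype(np.float32)
best=[]
for dx in np.arange(-6,6.1,.5):
    for dy in np.arange(-5,5.1,.5):
        f=lambda r:cv2.remap(g,*[ring((dx/1e3,dy/1e3),r)[:,k].reshape(1,-1) for k in (0,1)],cv2.INTER_LINEAR)[0]
        best.append((np.median(f(.0155)-f(.0125))+np.median(f(.0118)-f(.0080)),dx,dy))
best.sort(reverse=True);print(best[:8]); b=best[0]
print('mouth px fit',proj(c,mw),'ring',proj(c,mw+Rz@(um*b[1]+np.array([0,1,0])*b[2])/1e3))
v=I.copy()[130:230,270:380];v=cv2.resize(v,None,fx=5,fy=5,interpolation=cv2.INTER_CUBIC)
for r in (.0135,.0095):
    pts=((ring((b[1]/1e3,b[2]/1e3),r)-[270,130]+.5)*5).astype(int);cv2.polylines(v,[pts],True,(0,255,0),1)
cv2.imwrite('pics/ring.png',v)
E
```

```text
red [318 179  13  10 101] [323.802  183.3267]
[(np.float32(90.500435), np.float64(3.0), np.float64(-0.5)), (np.float32(89.76909), np.float64(2.5), np.float64(-0.5)), (np.float32(89.60184), np.float64(3.0), np.float64(0.0)), (np.float32(88.98224), np.float64(2.5), np.float64(0.0)), (np.float32(88.96875), np.float64(3.5), np.float64(0.0)), (np.float32(88.59799), np.float64(2.0), np.float64(-0.5)), (np.float32(88.228806), np.float64(2.5), np.float64(-1.0)), (np.float32(87.7081), np.float64(3.5), np.float64(-0.5))]
mouth px fit [324.1413 184.4537] ring [323.716 187.2  ]
```

View pics/ring.png

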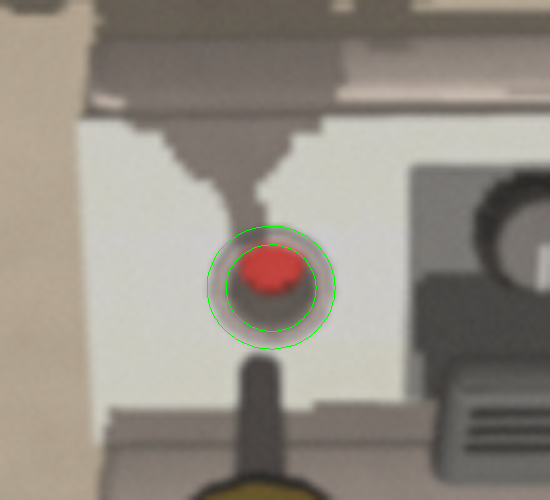

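```bash
python3 - <<'E'
from fit import *
q=np.array([.6272,.0131,.044]); P['release_mouth']=tuple(np.array(P['release_mouth'])+um*.0028+np.array([0,-.0004,0]))
print(M(q,P['release_mouth']))
for h in (.006,-.010,-.025): p,G=goal(q,h);print(h,p,delta(p,G))
E
```

```text
[ 0.5509 -0.0457  0.0633]
0.006 [ 0.4916 -0.0483  0.1523] (array([-0.2385, -0.0642,  3.8845]), array([-0.7859,  0.0104, -1.1331]))
-0.01 [ 0.5005 -0.0479  0.139 ] (array([-0.238 , -0.0423,  5.4843]), array([-0.7859,  0.0104, -1.1331]))
-0.025 [ 0.5088 -0.0476  0.1265] (array([-0.2376, -0.0217,  6.9842]), array([-0.7859,  0.0104, -1.1331]))
```

Request:
{"name": "step_arm", "arguments": {
  "moves": [
    [-0.1,0,1,-0.4,0,-0.6,-1],
    [-0.24,-0.06,2,-0.8,0,-1.1,-1],
    [-0.24,-0.06,3,-0.8,0,-1.1,-1],
    [-0.24,-0.06,3.7,-0.8,0,-1.1,-1],
    [-0.24,-0.06,3.9,-0.8,0,-1.1,-1],
    [-0.24,-0.06,3.9,-0.8,0,-1.1,-1],
    [-0.24,-0.06,3.9,-0.8,0,-1.1,-1]
  ]
}}

```text
time: 9.1
position: [0.4917, -0.0481, 0.1522]
orientation: [-0.021, 0.957, 0.007, 0.29]
force: [-0.5, -0.0, -0.5]
grip_width: 0.0255
gripper_force: 69.1
```

```bash
python3 - <<'E'
from fit import *
q=np.array([.6272,.0131,.044]); P['release_mouth']=tuple(np.array(P['release_mouth'])+um*.0028+np.array([0,-.0004,0]))
s=state();print(s['position'],s['force'],s['time'],s['joint_positions'])
for h in (.006,-.010,-.025): p,G=goal(q,h);print(h,p,delta(p,G))
I,c=snap('wrist')
I=np.ascontiguousarray(I[:,:,::-1])
Rz=R.from_euler('z',q[2]).as_matrix(); mw=M(q,P['release_mouth']);th=np.linspace(0,2*np.pi,72)
v=cv2.resize(I[130:230,270:380],None,fx=5,fy=5,interpolation=cv2.INTER_CUBIC)
for r in (.0135,.0095):
    pts=((np.array([proj(c,mw+Rz@(um*r*np.cos(t)+np.array([0,1,0])*r*np.sin(t))) for t in th])-[270,130]+.5)*5).astype(int);cv2.polylines(v,[pts],True,(0,255,0),1)
cv2.imwrite('pics/near.png',v)
E
```

```text
[ 0.4917 -0.0481  0.1522] [-0.5271 -0.0482 -0.5133] 9.1 [-0.4252  0.0135  2.2579  0.6699  0.4166 -2.5965]
0.006 [ 0.4916 -0.0483  0.1523] (array([-0.0011, -0.0178, -0.0126]), array([ 0.0277,  0.0017, -0.024 ]))
-0.01 [ 0.5005 -0.0479  0.139 ] (array([-0.001 , -0.0185,  1.5874]), array([ 0.0277,  0.0017, -0.024 ]))
-0.025 [ 0.5088 -0.0476  0.1265] (array([-0.001 , -0.0193,  3.0874]), array([ 0.0277,  0.0017, -0.024 ]))
```

View pics/near.png

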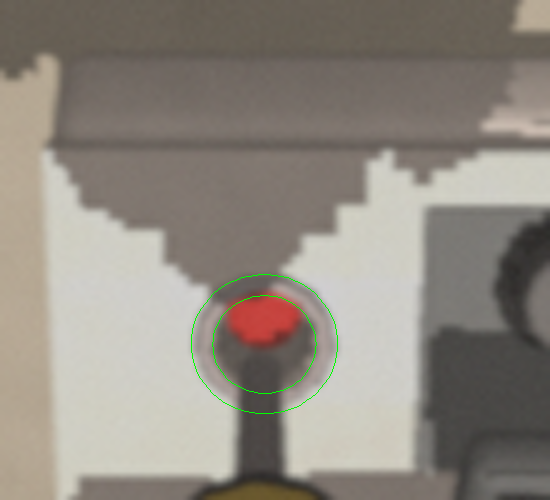

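Ring prediction matches the collar at about (264,344) in the crop, and the tip sits over the hole. Joint 6 is near its limit, so I'll spin the tool about the (round) key's axis, then descend.

Request:
{"name": "step_arm", "arguments": {
  "moves": [
    [0,0,0,0,0,6,-1],
    [0,0,0,0,0,12,-1],
    [0,0,0,0,0,18,-1],
    [0,0,0,0,0,24,-1],
    [0,0,0,0,0,25,-1],
    [0,0,0.5,0,0,25,-1],
    [0,0,1,0,0,25,-1],
    [0,0,1.5,0,0,25,-1],
    [0,0,1.5,0,0,25,-1]
  ]
}}

```text
time: 9.9
position: [0.5001, -0.0477, 0.1386]
orientation: [0.186, 0.939, 0.069, 0.281]
force: [-0.3, 0.3, -0.9]
grip_width: 0.0254
gripper_force: 69.1
```

```bash
cat > q.py <<'E'
from fit import *
q=np.array([.6272,.0131,.044]); P['release_mouth']=tuple(np.array(P['release_mouth'])+um*.0028+np.array([0,-.0004,0]))
def ax():
    s=state();A=R.from_quat(s['orientation']).as_matrix();tip=s['position']+A[:,2]*.101;mw=M(q,P['release_mouth']);Rz=R.from_euler('z',q[2]).as_matrix()
    d=Rz.T@(tip-mw);print('t',s['time'],'tip u,y,n mm',np.round([d@um*1e3,d[1]*1e3,d@nm*1e3],2),'Fn',s['force']@(Rz@nm),'Fu',s['force']@(Rz@um),'Fy',s['force'][1],'tilt err',np.degrees(np.arccos(-A[:,2]@(Rz@nm))),'j',s['joint_positions'])
if __name__=='__main__': ax()
E
python3 q.py
```

```text
t 9.9 tip u,y,n mm [ -0.61   0.31 -10.08] Fn -0.5723756917988623 Fu -0.74074864161519 Fy 0.33076588054558975 tilt err 0.0900535088132322 j [-0.4123  0.051   2.2659  0.7283  0.3766 -2.2149]
```

Request:
{"name": "step_arm", "arguments": {
  "moves": [
    [0,0,0.2,0,0,0,-1],
    [0,0,0.4,0,0,0,-1],
    [0,0,0.6,0,0,0,-1],
    [0,0,0.8,0,0,0,-1],
    [0,0,0.9,0,0,0,-1],
    [0,0,0.9,0,0,0,-1]
  ]
}}

```text
time: 10.4
position: [0.5051, -0.0476, 0.132]
orientation: [0.187, 0.939, 0.069, 0.281]
force: [0.3, -0.3, -1.4]
grip_width: 0.0257
gripper_force: 69.1
```

```bash
python3 q.py
```

```text
t 10.4 tip u,y,n mm [ -0.03   0.12 -18.36] Fn -1.2796382244563775 Fu -0.5230971058981465 Fy -0.31484604656468634 tilt err 0.022573781907962383 j [-0.4054  0.0706  2.2694  0.7668  0.3552 -2.2503]
```

Request:
{"name": "step_arm", "arguments": {
  "moves": [
    [0,0,0.1,0,0,0,-1],
    [0,0,0.2,0,0,0,-1],
    [0,0,0.3,0,0,0,-1],
    [0,0,0.3,0,0,0,-1]
  ]
}}

```text
time: 10.73
position: [0.5068, -0.0476, 0.1298]
orientation: [0.187, 0.939, 0.069, 0.282]
force: [-2.7, -1.3, 3.0]
grip_width: 0.0258
gripper_force: 69.5
```

```bash
python3 q.py
```

```text
t 10.7333 tip u,y,n mm [  0.25   0.03 -21.12] Fn 3.996041169870348 Fu -0.629741112321041 Fy -1.3234891916773168 tilt err 0.03205491653746537 j [-0.4031  0.0771  2.2706  0.781   0.3481 -2.2636]
```

Request:
{"name": "step_arm", "arguments": {
  "moves": [
    [0,0,0.15,0,0,0,-1],
    [0,0,0.3,0,0,0,-1],
    [0,0,0.45,0,0,0,-1],
    [0,0,0.6,0,0,0,-1],
    [0,0,0.7,0,0,0,-1],
    [0,0,0.7,0,0,0,-1]
  ]
}}

```text
time: 11.23
position: [0.5107, -0.0475, 0.1242]
orientation: [0.187, 0.939, 0.069, 0.282]
force: [-6.3, -1.2, 6.5]
grip_width: 0.0258
gripper_force: 70.1
```

```bash
python3 q.py
```

```text
t 11.2333 tip u,y,n mm [  0.36   0.01 -27.97] Fn 8.89063023783534 Fu -1.6727799345623282 Fy -1.1711170147714782 tilt err 0.05216288379405097 j [-0.3977  0.0934  2.2733  0.8167  0.3317 -2.2974]
```

Request:
{"name": "step_arm", "arguments": {
  "moves": [
    [0,0,0.1,0,0,0,-1],
    [0,0,0.2,0,0,0,-1],
    [0,0,0.2,0,0,0,-1]
  ]
}}

```text
time: 11.48
position: [0.5117, -0.0474, 0.1226]
orientation: [0.187, 0.939, 0.069, 0.282]
force: [-6.6, -0.4, 8.2]
grip_width: 0.0254
gripper_force: 70.2
```

```bash
python3 q.py
```

```text
t 11.4833 tip u,y,n mm [  0.36  -0.02 -29.87] Fn 10.46897219159097 Fu -0.909254839116576 Fy -0.3809238175862627 tilt err 0.059362020135312485 j [-0.3962  0.098   2.2741  0.8274  0.3272 -2.3076]
```

Request:
{"name": "step_arm", "arguments": {
  "moves": [
    [0,0,0.05,0,0,0,-1],
    [0,0,0.1,0,0,0,-1],
    [0,0,0.1,0,0,0,-1]
  ]
}}

```text
time: 11.73
position: [0.5122, -0.0474, 0.1221]
orientation: [0.187, 0.939, 0.069, 0.282]
force: [-10.1, -0.6, 13.1]
grip_width: 0.0253
gripper_force: 70.8
```

```bash
cat >> q.py <<'E'
    if len(__import__('sys').argv)>1:
        for n in ('side','top'):
            snap(n); print(n,[(np.round(d['xy'],1).tolist(),round(d['p'],2)) for d in nets.tip_of(n,'lid_tab')][:2])
E
python3 q.py 1
```

```text
File "q.py", line 7
    if len(__import__('sys').argv)>1:
IndentationError: unexpected indent
```

```bash
sed -i "s/^if __name__=='__main__': ax()/if __name__=='__main__':\n    ax()/" q.py; python3 q.py 1
```

```text
t 11.7333 tip u,y,n mm [  0.5   -0.02 -30.56] Fn 16.498153492011255 Fu -1.1421166758637256 Fy -0.6048129208718263 tilt err 0.08852531699475748 j [-0.3956  0.0996  2.2746  0.8326  0.3251 -2.3127]
side [([330.3, 155.9], 0.64)]
top [([338.2, 187.7], 0.93)]
```

Force jumped onto the rubber stop (~17 N) and the tab has risen (side row 180→156): lid ajar. Withdraw.

Request:
{"name": "step_arm", "arguments": {
  "moves": [
    [0,0,-0.4,0,0,0,-1],
    [0,0,-1,0,0,0,-1],
    [0,0,-2,0,0,0,-1],
    [0,0,-3,0,0,0,-1],
    [0,0,-4,0,0,0,-1],
    [0,0,-5.5,0,0,0,-1],
    [0,0,-7,0,0,0,-1],
    [0,0,-8.5,0,0,0,-1],
    [0,0,-9.5,0,0,0,-1],
    [0,0,-9.5,0,0,0,-1]
  ]
}}

```text
time: 12.77
position: [0.4598, -0.05, 0.2021]
orientation: [0.187, 0.938, 0.069, 0.283]
force: [0.8, -0.3, -1.1]
grip_width: 0.0259
gripper_force: 69.2
```

```bash
python3 - <<'E'
from fit import *
T,o=look('c',labels=('lid_tab','release_key','release_mouth'))
print('tip nominal wrist/side/top',[proj(cam(n),(T@[0,0,.101,1])[:3]) for n in ('wrist','side','top')])
print('tab',tri([o[k] for k in o if k[1]=='lid_tab']))
# rehang approach pose: tool down, x->+y, above start grasp
G=np.array([[0,1,0],[1,0,0],[0,0,-1.]])
for p in ([.46,.0,.30],[.4975,.3475,.29]): print(delta(np.array(p),G))
E
```

```text
[ 0.4598 -0.05    0.2021] [0.1865 0.9383 0.0687 0.283 ] [-0.4817 -0.1195  2.2171  0.5304  0.5833 -2.0387] 12.7667 [ 0.7545 -0.3295 -1.0807]
wrist lid_tab [([408.0, 244.8], 0.58)]
wrist release_key [([322.0, 204.4], 0.9)]
wrist release_mouth [([322.6, 180.0], 0.68)]
side lid_tab [([328.6, 152.6], 0.58), ([349.2, 161.4], 0.57)]
side release_key [([308.7, 295.5], 0.88), ([350.3, 160.3], 0.75), ([332.5, 156.3], 0.35)]
side release_mouth [([334.2, 174.9], 0.47)]
top lid_tab [([338.7, 188.0], 0.72)]
top release_key [([230.4, 191.7], 0.44), ([357.5, 208.9], 0.43)]
top release_mouth [([352.0, 200.0], 0.56)]
tip nominal wrist/side/top [array([322.8054, 202.568 ]), array([348.7696, 159.8984]), array([358.9755, 208.2414])]
tab (array([0.5673, 0.0103, 0.1676]), [4.045570052473421, 3.8805595838825786, 4.23250175461877])
(array([-3.1077,  6.9263, -8.1647]), array([30.5081, 18.4541, 65.4508]))
(array([ 8.0365, 39.8531, -4.3879]), array([30.5081, 18.4541, 65.4508]))
```

```bash
python3 - <<'E'
from fit import *
G=np.array([[0,1,0],[1,0,0],[0,0,-1.]])
for p in ([.42,-.03,.29],[.46,.2,.31],[.4977,.3474,.29]): print(delta(np.array(p),G))
E
```

```text
(array([-0.686 ,  2.6827, -9.6231]), array([30.5081, 18.4541, 65.4508]))
(array([ 4.1812, 25.5747, -8.4977]), array([30.5081, 18.4541, 65.4508]))
(array([ 8.0171, 39.8501, -4.3771]), array([30.5081, 18.4541, 65.4508]))
```

Request:
{"name": "step_arm", "arguments": {
  "moves": [
    [-0.2,0.9,-3.5,0,0,0,-1],
    [-0.5,1.8,-7,0,0,0,-1],
    [-0.7,2.7,-9.6,2.8,1.7,6,-1],
    [-0.2,5,-9.5,5.5,3.4,12,-1],
    [0.3,7.5,-9.4,8.4,5.1,18,-1],
    [0.8,10,-9.3,11.2,6.8,24,-1],
    [1.3,12.5,-9.2,14,8.5,30,-1],
    [1.8,15,-9.1,16.8,10.2,36,-1],
    [2.3,17.5,-9,19.6,11.8,42,-1],
    [2.8,20,-8.8,22.4,13.5,48,-1],
    [3.3,22.5,-8.7,25.2,15.2,54,-1],
    [4.2,25.6,-8.5,28,16.9,60,-1],
    [5,28.5,-7.6,30.5,18.4,65.4,-1],
    [6,32,-6.6,30.5,18.4,65.4,-1],
    [7,35.5,-5.6,30.5,18.4,65.4,-1],
    [7.6,38,-4.8,30.5,18.4,65.4,-1],
    [8,39.8,-4.4,30.5,18.4,65.4,-1],
    [8,39.8,-4.4,30.5,18.4,65.4,-1],
    [8,39.8,-4.4,30.5,18.4,65.4,-1]
  ]
}}

```text
time: 14.95
position: [0.4978, 0.3475, 0.2891]
orientation: [0.706, 0.708, -0.001, 0.001]
force: [-0.1, -0.9, -1.4]
grip_width: 0.0255
gripper_force: 69.2
```

```bash
python3 - <<'E'
from fit import *
T,o=look('d',labels=('release_key','tube_rack'))
print('tip nominal',[proj(cam(n),(T@[0,0,.101,1])[:3]) for n in ('wrist','side','top')])
print('tip tri',tri([o[k] for k in o if k[1]=='release_key']))
G=np.array([[0,1,0],[1,0,0],[0,0,-1.]])
print(delta(np.array([.4975,.3475,.225]),G))
cv2.imwrite('pics/cd.png',cv2.resize(cv2.imread('pics/wrist_d.png')[70:310,240:420],(600,800))[:600])
E
```

```text
[0.4978 0.3475 0.2891] [ 0.7064  0.7078 -0.001   0.0006] [ 0.4959  0.3038  1.3427 -0.0017  1.4966  0.494 ] 14.95 [-0.1216 -0.9259 -1.3958]
wrist release_key [([322.3, 204.5], 0.95), ([381.8, 158.1], 0.78)]
wrist tube_rack [([321.8, 173.5], 0.72)]
side release_key [([308.8, 297.6], 0.81), ([352.8, 231.6], 0.57), ([336.7, 176.8], 0.46)]
side tube_rack [([352.1, 291.0], 0.66)]
top release_key [([233.5, 189.9], 0.65), ([222.2, 215.4], 0.46), ([338.6, 188.3], 0.2)]
top tube_rack [([238.3, 221.2], 0.73)]
tip nominal [array([322.2336, 198.1783]), array([351.4326, 232.9693]), array([220.4481, 214.494 ])]
tip tri (array([0.5589, 0.3291, 0.0322]), [72.86990333450876, 43.753516575685, 37.1119240860008])
(array([0.1201, 0.0018, 6.5897]), array([0.1023, 0.0476, 0.0076]))
```

View pics/cd.png

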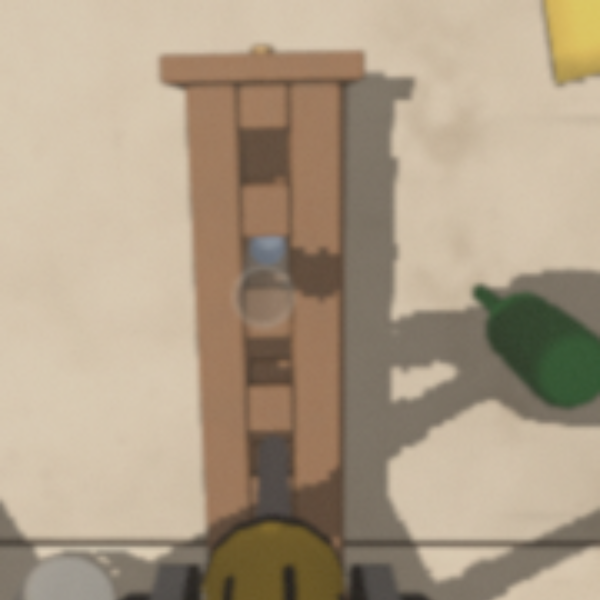

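Key hangs straight, with the same image offset as just after the pick (no slip); the empty hole's below it. Descend on the recorded pick pose.

Request:
{"name": "step_arm", "arguments": {
  "moves": [
    [0,0,3,0.1,0,0,-1],
    [0,0,6,0.1,0,0,-1],
    [0,0,8,0.1,0,0,-1],
    [0,0,9.5,0.1,0,0,-1],
    [0,0,11,0.1,0,0,-1],
    [0,0,12.5,0.1,0,0,-1],
    [0,0,13.5,0.1,0,0,-1],
    [0,0,14.2,0.1,0,0,-1],
    [0,0,14.2,0.1,0,0,-1]
  ]
}}

```text
time: 16.15
position: [0.4969, 0.3462, 0.147]
orientation: [0.707, 0.707, -0.002, -0.0]
force: [-0.1, -0.1, -0.9]
grip_width: 0.0255
gripper_force: 69.1
```

Request:
{"name": "step_arm", "arguments": {
  "moves": [
    [0,0,0.4,0,0,0,-1],
    [0,0,0.8,0,0,0,-1],
    [0,0,1.2,0,0,0,-1],
    [0,0,1.6,0,0,0,-1],
    [0,0,1.6,0,0,0,-1]
  ]
}}

```text
time: 16.57
position: [0.4972, 0.3464, 0.1316]
orientation: [0.707, 0.707, -0.001, -0.0]
force: [0.0, -0.3, -1.8]
grip_width: 0.0252
gripper_force: 69.1
```

Request:
{"name": "step_arm", "arguments": {
  "moves": [
    [0,0,0.3,0,0,0,-1],
    [0,0,0.5,0,0,0,-1],
    [0,0,0.7,0,0,0,-1],
    [0,0,0.8,0,0,0,-1],
    [0,0,0.8,0,0,0,-1]
  ]
}}

```text
time: 16.98
position: [0.4976, 0.3466, 0.124]
orientation: [0.707, 0.707, -0.001, 0.0]
force: [0.0, -0.1, -0.7]
grip_width: 0.0256
gripper_force: 69.1
```

Request:
{"name": "step_arm", "arguments": {
  "moves": [
    [0,0,0.08,0,0,0,-1],
    [0,0,0.16,0,0,0,-1],
    [0,0,0.16,0,0,0,-1]
  ]
}}

```text
time: 17.23
position: [0.4978, 0.3467, 0.1229]
orientation: [0.707, 0.707, -0.0, 0.0]
force: [0.3, -0.5, -0.3]
grip_width: 0.0256
gripper_force: 69.5
```

Request:
{"name": "step_arm", "arguments": {
  "moves": [
    [0,0,0.05,0,0,0,-1],
    [0,0,0.1,0,0,0,-1],
    [0,0,0.1,0,0,0,-1]
  ]
}}

```text
time: 17.48
position: [0.4978, 0.3467, 0.1229]
orientation: [0.707, 0.707, -0.0, 0.0]
force: [-2.0, -0.6, 4.7]
grip_width: 0.0254
gripper_force: 69.8
```

Seated (contact 5 N at the pick height). Release and lift.

Request:
{"name": "step_arm", "arguments": {
  "moves": [
    [0,0,0,0,0,0,-0.2],
    [0,0,0,0,0,0,0],
    [0,0,0,0,0,0,0.2],
    [0,0,0,0,0,0,0.2],
    [0,0,-1,0,0,0,0.2],
    [0,0,-3,0,0,0,0.2],
    [0,0,-6,0,0,0,0.2],
    [0,0,-10,0,0,0,0.2],
    [0,0,-14,0,0,0,0.2],
    [0,0,-16,0,0,0,0.2],
    [0,0,-16,0,0,0,0.2]
  ]
}}

```text
time: 18.4
position: [0.5003, 0.3482, 0.2889]
orientation: [0.707, 0.707, 0.005, 0.002]
force: [0.7, -0.3, 0.9]
grip_width: 0.0513
gripper_force: 0.0
```

```bash
python3 - <<'E'
from fit import *
T,o=look('e',labels=('release_key','lid_tab'))
for n,b in [('top',(205,205,250,235)),('side',(335,230,370,280))]:
    I=cv2.imread(f'pics/{n}_e.png');h=cv2.cvtColor(I,cv2.COLOR_BGR2HSV); m=cv2.inRange(h,(20,150,90),(34,255,255))[b[1]:b[3],b[0]:b[2]]
    y,x=np.nonzero(m);print(n,(x.min(),x.max(),y.min(),y.max(),x.mean(),y.mean(),len(x)) if len(x) else 0)
E
```

```text
[0.5003 0.3482 0.2889] [0.7069 0.7073 0.0054 0.002 ] [ 0.4944  0.3004  1.3481 -0.0007  1.4816  0.4938] 18.4 [ 0.6839 -0.3464  0.8776]
wrist release_key [([379.7, 157.5], 0.76)]
side release_key [([305.4, 300.0], 0.63)]
side lid_tab [([331.3, 154.8], 0.76)]
top release_key [([233.5, 222.6], 0.65), ([231.9, 191.6], 0.64)]
top lid_tab [([339.8, 189.6], 0.89)]
top (np.int64(14), np.int64(21), np.int64(8), np.int64(15), np.float64(17.2), np.float64(12.3), 30)
side (np.int64(10), np.int64(23), np.int64(8), np.int64(37), np.float64(16.33830845771144), np.float64(17.82089552238806), 201)
```

Key is back (same side-view extent as at the start). Now view the ajar tab from the front with a vertical tool.

Request:
{"name": "step_arm", "arguments": {
  "moves": [
    [-3,-0.1,-1,0,0,-7,1],
    [-6,-0.2,-1,0,0,-14,1],
    [-9,-0.3,-1,0,0,-21,1],
    [-12,-0.4,-1,0,0,-28,1],
    [-15,-0.5,-1,0,0,-35,1],
    [-18,-0.6,-1,0,0,-42,1],
    [-21,-0.7,-1,0,0,-49,1],
    [-24,-0.8,-1,0,0,-56,1],
    [-27,-0.8,-1,0,0,-63,1],
    [-30,-0.8,-1,0,0,-70,1],
    [-32,-0.8,-1,0,0,-77,1],
    [-33.5,-0.8,-1,0,0,-84,1],
    [-33.7,-0.8,-1,0,0,-91,1],
    [-33.7,-0.8,-1,0,0,-92.5,1],
    [-33.7,-0.8,-1,0,0,-92.5,1]
  ],
  "newtons": 25
}}

```text
time: 20.1
position: [0.4898, 0.0093, 0.2917]
orientation: [-0.022, 1.0, -0.0, -0.001]
force: [0.9, 0.2, -0.6]
grip_width: 0.0855
gripper_force: 0.0
```

```bash
python3 - <<'E'
from q import *
T,o=look('f',labels=('lid_tab','lid_hinge','release_mouth'))
def tab(th,r=.175): return M(q,np.array([.095,0,.084])+r*np.array([-np.cos(th),0,np.sin(th)])+.009*np.array([np.sin(th),0,np.cos(th)]))
for th in (.36,.4,.44): print(th,tab(th),[proj(cam(n),tab(th)) for n in ('wrist','side','top')])
print('tri',tri([o[k] for k in o if k[1]=='lid_tab']))
print('mouth pred',proj(cam('wrist'),M(q,P['release_mouth'])))
I=cv2.imread('pics/wrist_f.png')[130:380,190:490];cv2.imwrite('pics/cf.png',cv2.resize(I,(720,600)))
E
```

```text
[0.4898 0.0093 0.2917] [-0.0217  0.9998 -0.0005 -0.0008] [-0.1223  0.1204  1.5786 -0.0012  1.444  -1.7363] 20.1 [ 0.9161  0.2256 -0.5748]
wrist lid_tab [([319.9, 260.5], 0.75)]
wrist lid_hinge [([319.5, 323.6], 0.86)]
wrist release_mouth [([283.8, 207.0], 0.59)]
side lid_tab [([329.5, 153.0], 0.83)]
side lid_hinge [([270.9, 179.1], 0.68)]
side release_mouth [([335.4, 176.0], 0.41)]
top lid_hinge [([335.2, 139.1], 0.83)]
0.36 [0.5617 0.0102 0.1541] [array([320.0231, 250.9229]), array([330.429 , 158.7479]), array([339.7822, 191.4523])]
0.4 [0.5646 0.0103 0.1604] [array([319.984 , 256.2147]), array([329.2783, 156.5802]), array([339.8386, 190.0757])]
0.44 [0.5678 0.0105 0.1667] [array([319.9448, 261.8344]), array([328.0219, 154.4403]), array([339.8864, 188.6073])]
tri (array([0.5638, 0.0095, 0.1702]), [0.33972743643862463, 0.3397274364385188])
mouth pred [281.0624 210.4314]
```

View pics/cf.png

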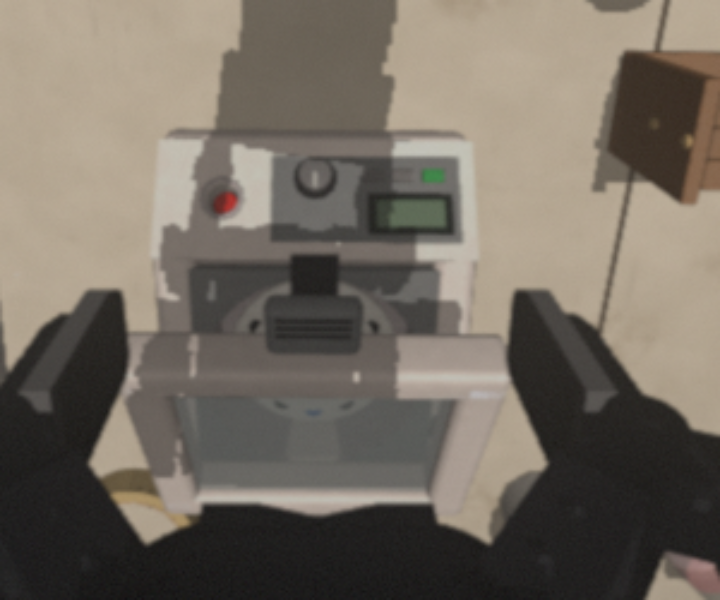

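Tab at crop (314,322) → lid about 0.43 rad. Straddle it with the open fingers and grip it lightly by its sides.

Request:
{"name": "step_arm", "arguments": {
  "moves": [
    [-2.5,-0.1,1,0,0,0,1],
    [-5,-0.1,3,0,0,0,1],
    [-7,-0.2,5.5,0,0,0,1],
    [-7.4,-0.2,8,0,0,0,1],
    [-7.4,-0.2,10.5,0,0,0,1],
    [-7.4,-0.2,12,0,0,0,1],
    [-7.4,-0.2,12.8,0,0,0,1],
    [-7.4,-0.2,12.8,0,0,0,1],
    [-7.4,-0.2,12.8,0,0,0,1]
  ]
}}

```text
time: 21.45
position: [0.5642, 0.0109, 0.1645]
orientation: [-0.022, 1.0, -0.001, -0.0]
force: [-0.4, -0.2, -0.5]
grip_width: 0.0853
gripper_force: 0.0
```

Request:
{"name": "step_arm", "arguments": {
  "moves": [
    [0,0,0,0,0,0,0.3],
    [0,0,0,0,0,0,0.1],
    [0,0,0,0,0,0,-0.1],
    [0,0,0,0,0,0,-0.2],
    [0,0,0,0,0,0,-0.2]
  ],
  "newtons": 25
}}

```text
time: 21.87
position: [0.5641, 0.0104, 0.1649]
orientation: [-0.022, 1.0, -0.001, 0.0]
force: [-0.2, -1.8, 2.5]
grip_width: 0.0432
gripper_force: 31.1
```

Request:
{"name": "step_arm", "arguments": {
  "moves": [
    [-0.5,0,-0.85,0,0,0,-0.2],
    [-1,0,-1.64,0,0,0,-0.2],
    [-1.54,0,-2.36,0,0,0,-0.2],
    [-2.09,0,-3.06,0,0,0,-0.2],
    [-2.69,0,-3.73,0,0,0,-0.2],
    [-3.31,0,-4.37,0,0,0,-0.2],
    [-3.97,0,-4.98,0,0,0,-0.2],
    [-4.65,0,-5.55,0,0,0,-0.2],
    [-4.65,0,-5.55,0,0,0,-0.2]
  ]
}}

```text
time: 22.62
position: [0.6124, 0.0123, 0.2214]
orientation: [-0.022, 1.0, -0.001, 0.001]
force: [-2.0, -5.1, 1.1]
grip_width: 0.0429
gripper_force: 31.0
```

```bash
python3 q.py 1 | cut -c1-200
```

```text
t 22.6167 tip u,y,n mm [85.04 54.93 11.98] Fn 2.113925276648306 Fu -1.244312402905559 Fy -5.1331771239573305 tilt err 33.574356947768074 j [-0.092   0.341   1.4536 -0.0027  1.3446 -1.7063]
side [([312.1, 135.7], 0.71)]
top []
```

Request:
{"name": "step_arm", "arguments": {
  "moves": [
    [-0.72,-0.05,-0.53,0,0,0,-0.2],
    [-1.46,-0.1,-1.04,0,0,0,-0.2],
    [-2.23,-0.1,-1.5,0,0,0,-0.2],
    [-3.01,-0.1,-1.93,0,0,0,-0.2],
    [-3.82,-0.1,-2.31,0,0,0,-0.2],
    [-4.64,-0.1,-2.66,0,0,0,-0.2],
    [-5.49,-0.1,-2.97,0,0,0,-0.2],
    [-5.49,-0.1,-2.97,0,0,0,-0.2]
  ]
}}

```text
time: 23.48
position: [0.6672, 0.0142, 0.2509]
orientation: [-0.022, 1.0, -0.001, 0.001]
force: [-1.2, -4.4, 3.8]
grip_width: 0.0433
gripper_force: 30.4
```

```bash
python3 q.py 1 | cut -c1-200
```

```text
t 23.4833 tip u,y,n mm [147.07  54.59   6.06] Fn 3.89078509213684 Fu 0.9262602789926226 Fy -4.424463513957368 tilt err 33.548848664218745 j [-0.082   0.4101  1.2723 -0.0016  1.4565 -1.697 ]
side [([291.1, 124.6], 0.79)]
top [([335.9, 147.8], 0.89)]
```

Lid at about 1.2 rad. Release, let the strut carry it, then back away.

Request:
{"name": "step_arm", "arguments": {
  "moves": [
    [0,0,0,0,0,0,0.3],
    [0,0,0,0,0,0,0.8],
    [0,0,0,0,0,0,1],
    [0,0,0,0,0,0,1],
    [0.5,0,-1,0,0,0,1],
    [2,0,-3,0,0,0,1],
    [5,0,-5,0,0,0,1],
    [9,0,-6,0,0,0,1],
    [13,0,-6,0,0,0,1],
    [17,0,-6,0,0,0,1],
    [20,0,-6,0,0,0,1],
    [20,0,-6,0,0,0,1],
    [20,0,-6,0,0,0,1],
    [20,0,-6,0,0,0,1]
  ]
}}

```text
time: 24.85
position: [0.4664, 0.0058, 0.3103]
orientation: [-0.022, 1.0, -0.001, 0.001]
force: [-0.1, 0.2, 0.1]
grip_width: 0.0853
gripper_force: 0.0
```

```bash
python3 - <<'E'
from q import *
T,o=look('g',labels=('lid_tab','release_key'))
def tab(th,r=.175): return M(q,np.array([.095,0,.084])+r*np.array([-np.cos(th),0,np.sin(th)])+.009*np.array([np.sin(th),0,np.cos(th)]))
for th in (1.2,1.35,1.45): print(th,[proj(cam(n),tab(th)) for n in ('side','top')])
A=cv2.imread('pics/side_g.png')[100:320,230:430];B=cv2.imread('pics/top_g.png')[110:270,190:440]
cv2.imwrite('pics/g.png',np.hstack([cv2.resize(A,(400,440)),cv2.resize(B,(400,440))]))
E
```

```text
[0.4664 0.0058 0.3103] [-0.0221  0.9998 -0.0006  0.0011] [-0.1362  0.0738  1.5869 -0.0008  1.4785 -1.7511] 24.85 [-0.0671  0.1961  0.1309]
wrist release_key [([513.8, 235.8], 0.64)]
side lid_tab [([273.6, 118.0], 0.84)]
side release_key [([308.1, 297.1], 0.65)]
top lid_tab [([338.3, 130.1], 0.82), ([223.1, 220.9], 0.39)]
top release_key [([231.0, 190.0], 0.67)]
1.2 [array([287.3161, 124.3518]), array([338.9971, 147.1492])]
1.35 [array([276.7989, 121.929 ]), array([338.4314, 137.4202])]
1.45 [array([269.6637, 121.1105]), array([337.9975, 131.0174])]
```

View pics/g.png

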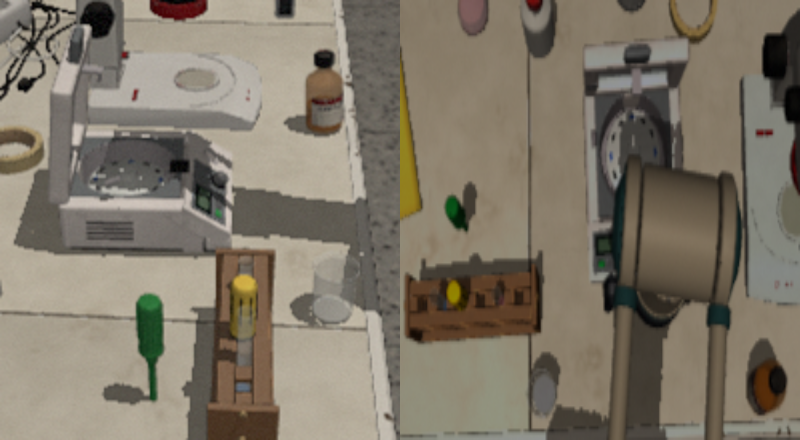

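The lid stands nearly upright, the key hangs upright in its hole, and the tubes, beaker and bottle are undisturbed. I'll let it settle briefly, recheck the tab, and hand in.

Request:
{"name": "step_arm", "arguments": {
  "moves": [
    [0,0,0,0,0,0,1],
    [0,0,0,0,0,0,1],
    [0,0,0,0,0,0,1],
    [0,0,0,0,0,0,1],
    [0,0,0,0,0,0,1],
    [0,0,0,0,0,0,1],
    [0,0,0,0,0,0,1],
    [0,0,0,0,0,0,1],
    [0,0,0,0,0,0,1],
    [0,0,0,0,0,0,1],
    [0,0,0,0,0,0,1],
    [0,0,0,0,0,0,1]
  ]
}}

```text
time: 26.3
position: [0.4655, 0.0058, 0.3094]
orientation: [-0.022, 1.0, -0.001, -0.0]
force: [0.9, 0.0, 0.8]
grip_width: 0.0855
gripper_force: 0.0
```

```bash
python3 - <<'E'
from h import *
for n in ('side','top'):
    I=snap(n,n+'_h.png')[0]; print([np.round(d['xy'],1) for d in nets.tip_of(n,'lid_tab')][:1])
    J=cv2.imread(f'pics/{n}_g.png')[:,:,::-1]; print('changed px',int((np.abs(I.astype(int)-J).max(2)>60).sum()))
job_done()
E
```

```text
[array([270.3, 120.8])]
changed px 61
[array([337.1, 131.3])]
changed px 12
the job is handed in; nothing more can be done
```

I handed the job in at about 26 s. The release was pressed home at about 17 N and the lid sprang ajar. The key was drawn out and hung upright in its rack hole, and the lid stands fully open. I saw no change to the tubes, beaker or bottle, and I did not check separately that the release came back up.

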